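# Slide out the parts cleaner and open its safety cap

## Robot

A 6-joint arm with a two-finger parallel gripper is mounted at the origin on the work surface. World frame = base frame: x ahead of the robot, y to its left, z up, the work surface at z = 0. Lengths are in m, angles in rad, forces in N, time in s.
With the tool pointing down it reaches from about 0.35 to 0.8 m from the base axis. Payload 7.3 kg.
Tool frame: the origin (TCP) lies on the centre line of the jaws, within the pads' length; the fingertips stand finger_overhang ahead of it and the grasp point (between the pads) is the TCP (finger_overhang is the distance from the TCP to the fingertips, in m); x points along the fingers, y is the direction in which the jaws open and shut, and the axes are right-handed (so a half turn about x gives the same grasp; the last joint's range is limited). The gripper opens to 85 mm and grips with 20 to 120 N. Pads are 22 mm wide; open, the fingers measure 114 mm over their backs; the gripper's body (76 mm by 85 mm) begins 54 mm behind the grasp point. The pads swing forward as they close: fully open they stand 13 mm farther back than shut.
Start: joints at [1.192, 0.342, 1.524, -0, 1.275, -0.146], TCP at [0.121, 0.511, 0.25] pointing down, gripper open.
Joint ranges: [-2.53, 2.53], [-0.77, 2.02], [0.04, 2.7], [-1, 4.14], [0.28, 2.66], [-3.11, 3.11]. Speed limits (rad/s): [2.57, 2.57, 3.14, 3.14, 3.14, 3.14].

## Interface

Orientations are given as a unit quaternion [x, y, z, w].
In Python, from plant import state, grab_frame, get_calibration, sign_off, finger_overhang gives the robot as it stands.
- The arm moves only by the tool move_arm, never from a script. Its arguments are lists of equal length, an entry for each row: "gripper": the finger opening in cm, from 0 to 8.54; "delta_pos": the shift along the tool's x, y, z in cm, a list of three; "twist": the turn about the tool's x in rad. A call has 1 to 8 rows; each row shifts and turns the pose as measured when the row begins, along the tool's axes as they then stand; what a row does not reach is not made up. A row lasts 1/8 s, in which the tool goes at most 62.5 mm and 10.7 degrees, less where a joint would pass 70% of its speed; a pose out of reach is approached as far as the arm can. A call with a gripper value outside its range is refused whole. The fingers move at their own pace and stop on an object; "newtons" is the grip in N (left out, the last holds). Time passes only in rows, so rows that do not move let the fingers close. It gives the time, the measured TCP pose, the force and the opening at its end, in the units of the state.
- state(): the state, without advancing time (a new reading comes with each control period).
- grab_frame(name): name is "scene" or "top" or "wrist"; returns the picture (384x512x3 uint8, blue, green, red); there is no depth.
- get_calibration(name): a dict with "mtx" (3x3 intrinsics, pixels), "world_to_cam" (4x4, takes a point from world to camera coordinates); the wrist camera has in their place "T_tool_cam" (4x4, takes a point from camera to tool coordinates, whose origin is the TCP and whose axes are the tool frame's). Camera axes: x right, y up, looking along -z (the intrinsics and any distortion apply to the point x, -y, -z); pixel columns grow to the right and rows downward; lengths in m; the calibration is good to about 2 mm. A picture is of the moment at which its call begins: read the wrist's pose just before it. get_calibration takes no time and is no camera call.
- sign_off(): hands the job in, once; it reports no verdict.
The state is a dict: "time_s": time; "joints": joint angles; "qd": joint speeds; "joint_torque": joint torques, N m; "ee_pos": TCP position; "tool_rot": TCP orientation; "ft_force": force on the tool from outside, world axes, zero at the start; "wrist_torque": the same for the moment, N m; "opening": opening from 0.0 (shut) to 1.0 (fully open).
Only numpy, scipy, OpenCV 4.12 (cv2) and the standard library are available. Lean on these libraries where they do the work, as an engineer would, in place of code of your own. Each camera call takes 0.05 s, during which the arm holds its last target. There are 200 camera calls.

## Task

Pull the blue parts-cleaner bottle on its sliding carriage all the way out from under the overhanging shelf, using the black knob. Then open its red safety cap: push the cap down, twist it anticlockwise while pushed until it comes free, without forcing it, and lift it straight up. Finish still gripping the cap, upright and still, roughly 8 cm above the bottle's mouth, with the carriage left fully out and the loose parts around it left where they are.

Things in the scene. Friction and masses are not known exactly. Their poses are not given: they have to be found in the camera images.
- stand: grey fixed stand (mm). Origin on the table under the bottle axis with the carriage fully in. The carriage slides along the stand's -y axis. Base 130 wide in x, from y +90 to -400. An upright at its +y end carries the overhanging shelf: underside 215 above the table, 170 wide in x, from y +85 to -65, with a wooden tray on it, top 275 above the table
- carriage (a joint): how far the carriage is out, m: 0 fully in (bottle under the shelf), 0.19 fully out at its end stop. It stays where it is left; about 4 N of sliding friction. It starts fully in
- handle (a point): grip point on the axis of the carriage's upright round black knob (mm): 22 diameter from 50 to 90 above the table, this point at 65; it stands on a plate 19 above the table, 150 on the stand's -y side of the bottle axis, in the open even when the carriage is fully in
- mouth (a point): centre of the top of the bottle's neck, 181 mm above the table; moves with the carriage. Blue bottle 84 mm across, shoulder 150 mm above the table, strapped to the carriage: it cannot turn. Inside the neck a spring holds the locked cap up: about 4 N at rest, 9 N when pushed 7 mm; the push bottoms at 9 mm
- cap_center (a point): middle of the round red loose cap (mm): 56 across, 32 high, 45 g, z up; white bar on top along its x. Locked, it is 5 above mouth (cap top 202 above the table, rim 20 above the shoulder). Push it down 6 to 9 and keep it down while turning anticlockwise seen from above; free from 70 to 115 degrees, then it lifts off. Not pushed, it is blocked after some 10 degrees; clockwise too
- gear: loose steel gear, 72 across, 24 high (mm); bystander, origin at the centre of its underside
- bearing: loose steel bearing ring, 60 across, 16 high (mm); bystander, origin at the centre of its underside
- tin: loose yellow flat tin, 85 x 55 x 24 high (mm); bystander, origin at the centre of its underside
- tub: loose open blue plastic tub, 150 x 110 x 60 high (mm); bystander, origin at the centre of its underside
- hub: loose dark flanged hub, 84 across, 45 high (mm); bystander, origin at the centre of its underside
- small_gear: loose dark gear, 50 across, 30 high (mm); bystander, origin at the centre of its underside

How it is judged:
By the outcome, as a careful person would: the job done as asked, in the order asked, and still so for the second after the job is handed in, while the arm keeps its last pose, push and grip.
It also fails if it takes over 51 s, if anything falls off the work surface, if the arm or the gripper's body presses on something with over 40 N, if the wrist force passes 120 N, or if a joint passes its speed limit or range.

## Working session

There is one attempt and no reset: what is moved stays moved. The work goes in short steps, Python scripts to look and compute and a tool call to move; the robot and the scene stay as the last step left them, time stands still between calls to the robot, and variables do not carry over. Pictures are saved under pics/ and viewed, about 8 in all and at most 12, crops included, and the job is handed in when it is done.

Besides the shell and the picture viewer there is one more tool, called after "Emit:" by a JSON object that holds its "api" and its "payload", one argument or row to a line. move_arm: Moves the arm, as the interface text tells. Its arguments: {"type":"object","properties":{"gripper":{"type":"array"},"delta_pos":{"type":"array"},"twist":{"type":"array"},"newtons":{"type":"number"}},"required":["gripper","delta_pos","twist"]}

```bash
mkdir -p pics
python3 - <<'E'
from plant import *
import cv2
s=state();print(s, finger_overhang)
for n in("scene","top"):
    cv2.imwrite(f"pics/{n}0.png",grab_frame(n)); c=get_calibration(n); print(n,c)
print(get_calibration("wrist"))
E
```

```text
{'time_s': 0.0, 'joints': array([ 1.19202686e+00,  3.42736641e-01,  1.52504288e+00, -1.07792424e-06,
        1.27540544e+00, -1.45987130e-01]), 'qd': array([ 1.91515907e-03, -6.56596833e-04,  1.24214664e-03, -8.45263640e-04,
        1.61986002e-03, -1.18305897e-05]), 'joint_torque': array([-5.05196185e-04, -4.33676040e+01, -2.46010208e+01, -1.69132195e-04,
        7.81376119e-03,  4.96490486e-05]), 'ee_pos': array([0.12093829, 0.51048524, 0.24960969]), 'tool_rot': array([ 0.08157136,  0.70246809, -0.08265895,  0.70217675]), 'ft_force': array([-0.3792187 ,  0.11469823, -0.13714503]), 'wrist_torque': array([-0.01757616, -0.0303875 ,  0.01847695]), 'opening': 1.0000851073370005} 0.019
scene {'mtx': array([[464.57027465,   0.        , 254.03978838],
       [  0.        , 464.57027465, 189.96102946],
       [  0.        ,   0.        ,   1.        ]]), 'world_to_cam': array([[ 0.7233289 ,  0.69031568, -0.01611126, -0.34879368],
       [-0.44196925,  0.48078047,  0.75730662,  0.21091801],
       [ 0.53052661, -0.54066108,  0.65286071, -1.66281039],
       [ 0.        ,  0.        ,  0.    
[... 365 characters left out ...]
955e-01],
       [-1.67351650e-01,  3.45735355e-03,  9.85891207e-01,
        -1.14811627e+00],
       [ 0.00000000e+00,  0.00000000e+00,  0.00000000e+00,
         1.00000000e+00]])}
{'mtx': array([[316.0126538 ,   0.        , 257.92146991],
       [  0.        , 316.0126538 , 192.33020289],
       [  0.        ,   0.        ,   1.        ]]), 'T_tool_cam': array([[ 6.11607063e-04,  2.84168939e-01, -9.58774030e-01,
        -1.24338655e-01],
       [ 9.99999778e-01, -4.27145046e-04,  5.11304602e-04,
        -1.07764882e-04],
       [-2.64238690e-04, -9.58774130e-01, -2.84169137e-01,
        -7.19348725e-02],
       [ 0.00000000e+00,  0.00000000e+00,  0.00000000e+00,
         1.00000000e+00]])}
```

View pics/scene0.png

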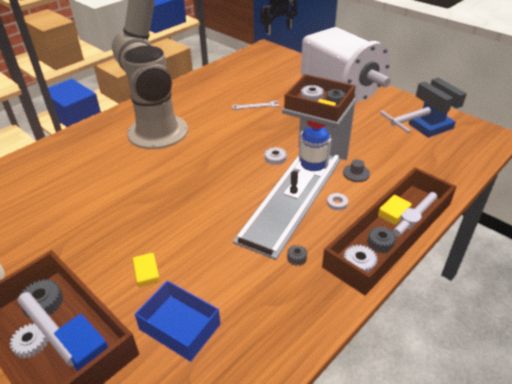

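View pics/top0.png

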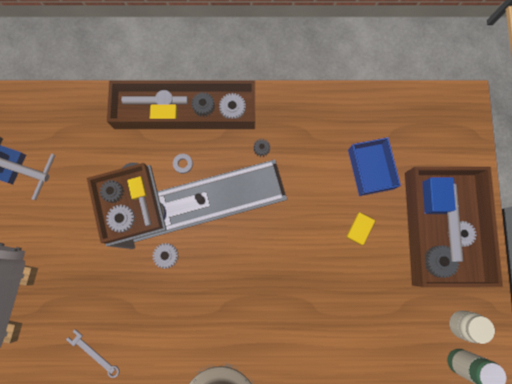

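Run:
```python
import cv2
a=cv2.imread("pics/top0.png")[125:260,80:300]; b=cv2.imread("pics/scene0.png")[110:260,230:380]
a=cv2.resize(a,None,fx=3.6,fy=3.6,interpolation=2); cv2.imwrite("pics/t1.png",a)
cv2.imwrite("pics/s1.png",cv2.resize(b,None,fx=4,fy=4,interpolation=2))
```

```text
(no output)
```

View pics/t1.png

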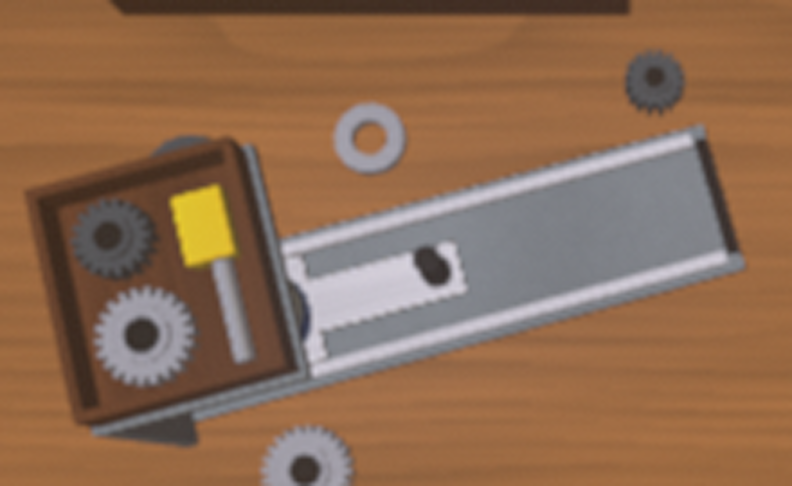

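View pics/s1.png

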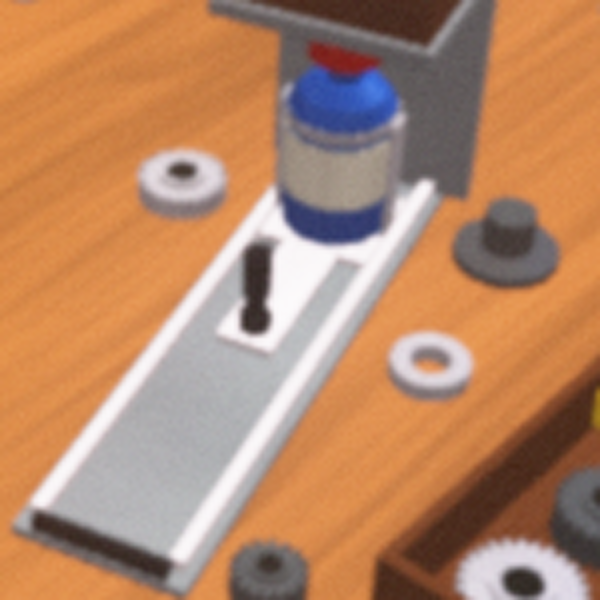

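```bash
cat > h.py <<'E'
import numpy as np, cv2
from plant import *
from scipy.spatial.transform import Rotation as R
def w2c(n):
    c=get_calibration(n)
    if n!="wrist": return c["mtx"],c["world_to_cam"]
    s=state();T=np.eye(4);T[:3,:3]=R.from_quat(s["tool_rot"]).as_matrix();T[:3,3]=s["ee_pos"]
    return c["mtx"],np.linalg.inv(T@c["T_tool_cam"])
def back(n,uv,z):
    K,T=w2c(n);d=np.linalg.inv(K)@[*uv,1];d=d*[1,-1,-1]
    C=-T[:3,:3].T@T[:3,3];d=T[:3,:3].T@d
    return C+d*(z-C[2])/d[2]
def proj(n,p):
    K,T=w2c(n);q=T[:3,:3]@p+T[:3,3];q=K@(q*[1,-1,-1]);return q[:2]/q[2]
E
python3 - <<'E'
from h import *
np.set_printoptions(precision=4,suppress=True)
C=lambda u,v:(80+u/3.6-.4,125+v/3.6-.4)
D=lambda u,v:(230+u/4-.4,110+v/4-.4)
for z in(0,.01,.02):
  a,b=back("top",C(700,127),z),back("top",C(743,262),z);c,d=back("scene",D(185,595),z),back("scene",D(15,525),z)
  print(z,a,b,np.linalg.norm(a-b),c,d,np.linalg.norm(c-d))
print("knob",back("top",C(428,256),.09),back("scene",D(262,243),.09),back("scene",D(256,322),.05),back("top",C(438,275),.05))
# long edge of base (right wall side)
print(back("top",C(190,418),.0),back("top",C(743,268),.0),back("top",C(700,127),0))
# shelf -y edge at z .215..: corners
print(back("top",C(252,147),.225),back("top",C(308,376),.225))
E
```

```text
0 [ 0.7093 -0.1617  0.    ] [ 0.5917 -0.1968  0.    ] 0.12271905392635966 [ 0.7087 -0.1555  0.    ] [ 0.5838 -0.1872  0.    ] 0.12882880820402204
0.01 [ 0.7067 -0.1611  0.01  ] [ 0.5901 -0.196   0.01  ] 0.12172263090093412 [ 0.7143 -0.1621  0.01  ] [ 0.5908 -0.1935  0.01  ] 0.12742885184240513
0.02 [ 0.7041 -0.1605  0.02  ] [ 0.5885 -0.1951  0.02  ] 0.12072620787550845 [ 0.72   -0.1686  0.02  ] [ 0.5978 -0.1997  0.02  ] 0.12602889548078827
knob [0.5822 0.0581 0.09  ] [0.5803 0.0701 0.09  ] [0.6043 0.0372 0.05  ] [0.5732 0.0549 0.05  ]
[0.4609 0.2645 0.    ] [ 0.5865 -0.1968  0.    ] [ 0.7093 -0.1617  0.    ]
[0.6373 0.1655 0.225 ] [0.4769 0.1208 0.225 ]
```

Emit:
{"api": "move_arm", "payload": {
  "gripper": [8.5,8.5,8.5,8.5,8.5,8.5,8.5,8.5],
  "delta_pos": [
    [-6,0,0],
    [-6,0,0],
    [-6,0,0],
    [0,-3,5],
    [0,-3,5],
    [0,-3,5],
    [0,-3,5],
    [0,-3,5]
  ],
  "twist": [0,0,0,0,0,0,0,0],
  "newtons": 60
}}

```text
time_s: 1.1
ee_pos: [0.3331, 0.3041, 0.4331]
tool_rot: [0.077, 0.703, -0.081, 0.702]
ft_force: [0.6, 0.8, 0.0]
opening: 0.993
```

Emit:
{"api": "move_arm", "payload": {
  "gripper": [8.5,8.5,8.5,8.5,8.5,8.5,8.5,8.5],
  "delta_pos": [
    [0,-3,5],
    [0,-3,5],
    [0,-3,5],
    [0,-3,5],
    [0,-3,5],
    [0,-3,5],
    [0,0,0],
    [0,0,0]
  ],
  "twist": [0,0,0,0,0,0,-0.17,-0.17]
}}

```text
time_s: 2.1
ee_pos: [0.5948, 0.0478, 0.4279]
tool_rot: [-0.044, 0.71, 0.04, 0.702]
ft_force: [-0.8, 0.2, -0.2]
opening: 0.997
```

Emit:
{"api": "move_arm", "payload": {
  "gripper": [8.5,8.5,8.5,8.5,8.5],
  "delta_pos": [
    [0,0,0],
    [6,0,0],
    [6,0,0],
    [5,0,0],
    [0,0,0]
  ],
  "twist": [-0.17,0,0,0,0]
}}

```text
time_s: 2.72
ee_pos: [0.5926, 0.046, 0.2516]
tool_rot: [-0.105, 0.705, 0.103, 0.694]
ft_force: [-0.3, 0.4, 0.8]
opening: 0.998
```

```bash
cat >> h.py <<'E'
def rel(p):
    s=state();M=R.from_quat(s["tool_rot"]).as_matrix()
    return np.round(100*M.T@(np.array(p)-s["ee_pos"]),2)
def show():
    s=state();M=R.from_quat(s["tool_rot"]).as_matrix()
    print(s["time_s"],s["ee_pos"].round(4),"x",M[:,0].round(3),"yaw y",np.degrees(np.arctan2(M[1,1],M[0,1])).round(1),"q",s["joints"].round(2),"F",s["ft_force"].round(1),s["opening"].round(3))
E
python3 - <<'E'
from h import *
show()
g=grab_frame("wrist");cv2.imwrite("pics/w1.png",g)
print("pred knob top",proj("wrist",np.array([.581,.061,.09])),proj("wrist",np.array([.581,.061,.05])))
print(rel([.581,.061,.065]))
E
```

```text
Traceback (most recent call last):
  File "h.py", line 20, in show
    print(s["time_s"],s["ee_pos"].round(4),"x",M[:,0].round(3),"yaw y",np.degrees(np.arctan2(M[1,1],M[0,1])).round(1),"q",s["joints"].round(2),"F",s["ft_force"].round(1),s["opening"].round(3))
                                                                                                                                                                          ^^^^^^^^^^^^^^^^^^
AttributeError: 'float' object has no attribute 'round'
```

```bash
sed -i 's/s\["opening"\].round(3)/round(s["opening"],3)/' h.py
python3 - <<'E'
from h import *
show()
print("pred knob top",proj("wrist",np.array([.581,.061,.09])),proj("wrist",np.array([.581,.061,.05])))
print(rel([.581,.061,.065]))
g=grab_frame("wrist");cv2.imwrite("pics/w1.png",g)
E
```

```text
2.725 [0.5926 0.046  0.2516] x [-0.014 -0.006 -1.   ] yaw y 106.9 q [-0.05  0.48  1.31 -0.01  1.37 -1.91] F [-0.3  0.4  0.8] 0.998
pred knob top [277.72413498 174.86473309] [275.49236773 166.6278133 ]
[18.66  1.8  -0.39]
```

View pics/w1.png

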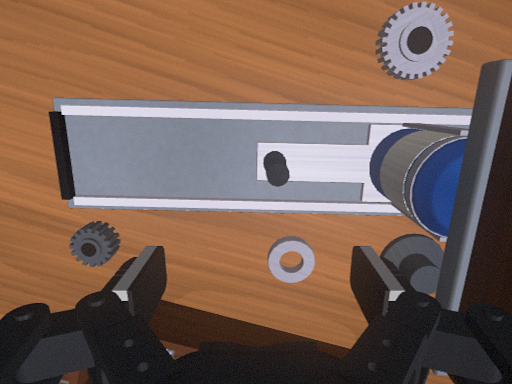

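Emit:
{"api": "move_arm", "payload": {
  "gripper": [8.5,8.5,8.5,8.5],
  "delta_pos": [
    [0,1.8,-0.4],
    [5,0,0],
    [5,0,0],
    [0,0,0]
  ],
  "twist": [0.03,0,0,0]
}}

```text
time_s: 3.28
ee_pos: [0.5927, 0.0618, 0.1659]
tool_rot: [-0.096, 0.696, 0.09, 0.706]
ft_force: [-0.1, -0.1, 0.7]
opening: 0.995
```

Run:
```python
from h import *
show()
print(rel([.581,.061,.065]))
```

```text
3.275 [0.5927 0.0618 0.1659] x [ 0.015 -0.007 -1.   ] yaw y 105.2 q [-0.02  0.54  1.45 -0.01  1.14 -1.85] F [-0.1 -0.1  0.7] 0.995
[10.07  0.33 -1.27]
```

Emit:
{"api": "move_arm", "payload": {
  "gripper": [8.5,8.5,8.5,8.5,8.5],
  "delta_pos": [
    [0,0.3,-1.3],
    [3,0,0],
    [3,0,0],
    [2,0,0],
    [0,0,0]
  ],
  "twist": [0,0,0,0,0]
}}

```text
time_s: 3.9
ee_pos: [0.5951, 0.0604, 0.1057]
tool_rot: [-0.098, 0.684, 0.088, 0.717]
ft_force: [0.5, -0.4, 0.5]
opening: 0.994
```

Run:
```python
from h import *
show()
print(rel([.581,.061,.065]))
g=grab_frame("wrist");cv2.imwrite("pics/w2.png",g)
```

```text
3.9 [0.5951 0.0604 0.1057] x [ 0.048 -0.008 -0.999] yaw y 105.1 q [-0.02  0.59  1.54 -0.01  0.96 -1.85] F [ 0.5 -0.4  0.5] 0.994
[ 4.    0.51 -1.52]
```

View pics/w2.png

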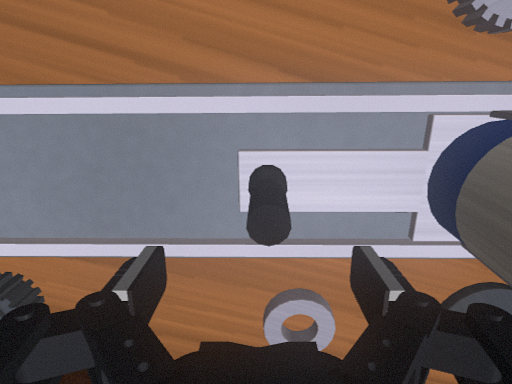

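Emit:
{"api": "move_arm", "payload": {
  "gripper": [8.5,8.5,8.5,8.5],
  "delta_pos": [
    [0,0.3,-1.2],
    [0,0.3,-1.0],
    [0,0,0],
    [0,0,0]
  ],
  "twist": [0,0,0,0]
}}

```text
time_s: 4.45
ee_pos: [0.5738, 0.0605, 0.111]
tool_rot: [-0.099, 0.68, 0.088, 0.721]
ft_force: [0.2, -0.7, 0.3]
opening: 0.993
```

Run:
```python
from h import *
show()
print(rel([.581,.061,.065]))
g=grab_frame("wrist");cv2.imwrite("pics/w3.png",g)
print(proj("wrist",np.array([.581,.061,.09])))
m=(g[:230].max(2)<70).astype(np.uint8)
n,l,st,c=cv2.connectedComponentsWithStats(m)
print([ (st[i],c[i].round()) for i in range(1,n) if st[i][4]>600])
```

```text
4.45 [0.5738 0.0605 0.111 ] x [ 0.059 -0.008 -0.998] yaw y 105.1 q [-0.02  0.55  1.61 -0.01  0.92 -1.86] F [ 0.2 -0.7  0.3] 0.993
[ 4.64 -0.03  0.45]
[256.89234518 257.55321626]
[(array([ 242,  190,   36,   40, 1210], dtype=int32), array([259., 211.]))]
```

Emit:
{"api": "move_arm", "payload": {
  "gripper": [8.5,8.5,8.5,8.5],
  "delta_pos": [
    [2.4,0,0],
    [2.4,0,0],
    [0,0,0],
    [0,0,0]
  ],
  "twist": [0,0,0,0]
}}

```text
time_s: 5.0
ee_pos: [0.5782, 0.06, 0.063]
tool_rot: [-0.099, 0.68, 0.088, 0.722]
ft_force: [-1.2, -0.5, -0.1]
opening: 0.997
```

Run:
```python
from h import *
show()
print(rel([.581,.061,.065]))
g=grab_frame("wrist");cv2.imwrite("pics/w4.png",g)
```

```text
5.0 [0.5782 0.06   0.063 ] x [ 0.061 -0.008 -0.998] yaw y 105.1 q [-0.03  0.62  1.64 -0.01  0.82 -1.85] F [-1.2 -0.5 -0.1] 0.997
[-0.18  0.02  0.31]
```

View pics/w4.png

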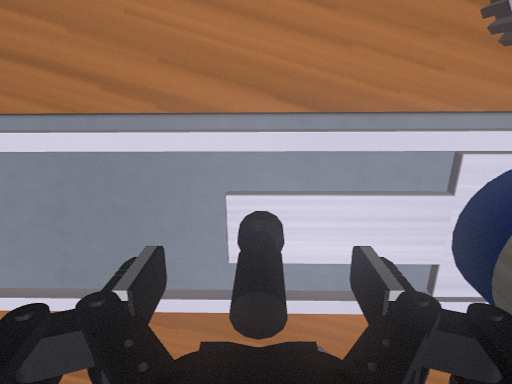

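Emit:
{"api": "move_arm", "payload": {
  "gripper": [1.5,1.5,1.5,1.5,1.5,1.5,1.5,1.5],
  "delta_pos": [
    [0,0,0.3],
    [0,0,0],
    [0,0,0],
    [0,0,0],
    [0,0,0],
    [0,0,0],
    [0,0,0],
    [0,0,0]
  ],
  "twist": [0,0,0,0,0,0,0,0],
  "newtons": 40
}}

```text
time_s: 6.05
ee_pos: [0.5822, 0.0611, 0.0654]
tool_rot: [-0.098, 0.678, 0.087, 0.723]
ft_force: [0.0, -0.3, 0.3]
opening: 0.244
```

Emit:
{"api": "move_arm", "payload": {
  "gripper": [1.5,1.5,1.5,1.5,1.5,1.5,1.5,1.5],
  "delta_pos": [
    [0,-1,0],
    [0,-1.5,0],
    [0,-1.5,0],
    [0,-1.5,0],
    [0,-1.5,0],
    [0,-1.5,0],
    [0,-1.5,0],
    [0,-1.5,0]
  ],
  "twist": [0,0,0,0,0,0,0,0]
}}

```text
time_s: 7.05
ee_pos: [0.611, -0.0426, 0.0654]
tool_rot: [-0.095, 0.679, 0.093, 0.722]
ft_force: [0.8, 6.3, 1.6]
opening: 0.244
```

Run:
```python
from h import *
show()
print(rel([.632,-.122,.065]))
```

```text
7.05 [ 0.611  -0.0426  0.0654] x [ 0.059  0.006 -0.998] yaw y 105.3 q [-0.2   0.66  1.54  0.02  0.88 -2.06] F [0.8 6.3 1.6] 0.244
[ 0.12 -8.22 -0.07]
```

Emit:
{"api": "move_arm", "payload": {
  "gripper": [1.5,1.5,1.5,1.5,1.5,1.5,1.5,1.5],
  "delta_pos": [
    [0,-1.5,0],
    [0,-1.5,0],
    [0,-1.5,0],
    [0,-1.5,0],
    [0,-1,0],
    [0,-0.6,0],
    [0,-0.5,0],
    [0,-0.4,0]
  ],
  "twist": [0,0,0,0,0,0,0,0]
}}

```text
time_s: 8.05
ee_pos: [0.633, -0.1216, 0.0654]
tool_rot: [-0.093, 0.68, 0.097, 0.72]
ft_force: [-3.0, 16.9, 2.1]
opening: 0.244
```

Run:
```python
from h import *
show()
print(rel([.632,-.122,.065]))
```

```text
8.05 [ 0.633  -0.1216  0.0654] x [ 0.056  0.012 -0.998] yaw y 105.4 q [-0.32  0.71  1.43  0.04  0.95 -2.18] F [-3.  16.9  2.1] 0.244
[ 0.03 -0.01 -0.1 ]
```

Emit:
{"api": "move_arm", "payload": {
  "gripper": [1.5,1.5,1.5],
  "delta_pos": [
    [0,-0.3,0],
    [0,-0.2,0],
    [0,0,0]
  ],
  "twist": [0,0,0]
}}

```text
time_s: 8.43
ee_pos: [0.633, -0.1214, 0.0653]
tool_rot: [-0.092, 0.681, 0.1, 0.719]
ft_force: [-0.2, -0.9, -0.8]
opening: 0.249
```

Emit:
{"api": "move_arm", "payload": {
  "gripper": [5,8.5,8.5,8.5,8.5,8.5],
  "delta_pos": [
    [0,0,0],
    [0,0,0],
    [0,0,0],
    [0,0,0],
    [0,0,0],
    [0,0,0]
  ],
  "twist": [0,0,0,0,0,0]
}}

```text
time_s: 9.18
ee_pos: [0.633, -0.1235, 0.065]
tool_rot: [-0.092, 0.681, 0.099, 0.719]
ft_force: [-0.1, -0.5, 0.4]
opening: 0.995
```

Run:
```python
from h import *
show()
```

```text
9.175 [ 0.633  -0.1235  0.065 ] x [ 0.051  0.017 -0.999] yaw y 105.5 q [-0.33  0.72  1.43  0.04  0.95 -2.19] F [-0.1 -0.5  0.4] 0.995
```

Emit:
{"api": "move_arm", "payload": {
  "gripper": [8.5,8.5,8.5,8.5,8.5,8.5,8.5],
  "delta_pos": [
    [-4,0,0],
    [-6,0,0],
    [-6,0,0],
    [-6,0,0],
    [-4,0,0],
    [0,0,0],
    [0,0,0]
  ],
  "twist": [0,0,0,0,0,0,0]
}}

```text
time_s: 10.05
ee_pos: [0.6186, -0.1278, 0.3312]
tool_rot: [-0.092, 0.682, 0.1, 0.718]
ft_force: [0.5, 0.3, -1.0]
opening: 0.994
```

Run:
```python
from h import *
show();print(rel([.5934,.0231,.30]))
```

```text
10.05 [ 0.6186 -0.1278  0.3312] x [ 0.049  0.018 -0.999] yaw y 105.6 q [-0.34  0.48  1.09  0.03  1.53 -2.18] F [ 0.5  0.3 -1. ] 0.994
[ 3.27 15.2   1.45]
```

Emit:
{"api": "move_arm", "payload": {
  "gripper": [8.5,8.5,8.5,8.5,8.5,8.5,8.5,8.5],
  "delta_pos": [
    [0,5,0.5],
    [0,5,0.5],
    [0,5,0.5],
    [0,0,0],
    [0,0,0],
    [0,0,0],
    [0,0,0],
    [0,0,0]
  ],
  "twist": [0,0,0,0.18,0.18,0.18,0.18,0.08]
}}

```text
time_s: 11.05
ee_pos: [0.5879, 0.0265, 0.3159]
tool_rot: [0.203, 0.675, -0.184, 0.685]
ft_force: [-0.2, 0.1, -0.1]
opening: 0.995
```

Run:
```python
from h import *
show();print(rel([.5934,.0231,.30]))
```

```text
11.05 [0.5879 0.0265 0.3159] x [ 0.021  0.022 -1.   ] yaw y 58.2 q [-0.1   0.41  1.24  0.02  1.47 -1.12] F [-0.2  0.1 -0.1] 0.995
[ 1.59 -0.05  0.64]
```

Run:
```python
from h import *
g=grab_frame("wrist");cv2.imwrite("pics/w5.png",g)
r,t,_=0,0,0
m=((g[...,2]>90)&(g[...,1]<70)&(g[...,0]<80)).astype(np.uint8)
n,l,st,c=cv2.connectedComponentsWithStats(m)
for i in range(1,n):
    if st[i][4]>500: print(st[i],c[i].round(1))
print("pred top centre",proj("wrist",np.array([.5934,.0231,.202])))
```

```text
[384   0  46  51 547] [406.8  16.6]
[ 218  158   69   74 3664] [252.3 194.7]
pred top centre [253.89414519 201.28568853]
```

View pics/w5.png

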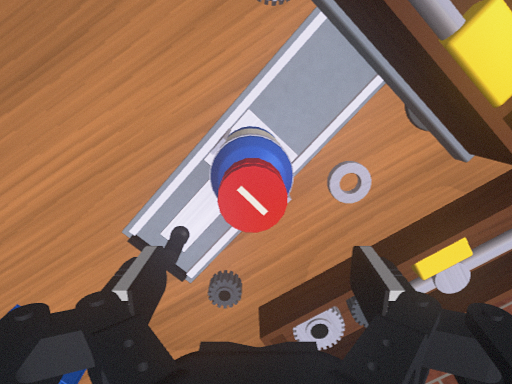

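Emit:
{"api": "move_arm", "payload": {
  "gripper": [8.5,8.5,8.5,8.5,8.5,8.5],
  "delta_pos": [
    [0,0,0.8],
    [3,0,0],
    [3,0,0],
    [2.5,0,0],
    [0,0,0],
    [0,0,0]
  ],
  "twist": [0,0,0,0,0,0]
}}

```text
time_s: 11.85
ee_pos: [0.5973, 0.0227, 0.2246]
tool_rot: [0.201, 0.678, -0.183, 0.683]
ft_force: [0.2, 0.2, 0.2]
opening: 0.992
```

Run:
```python
from h import *
show();print(rel([.5934,.0231,.185]))
```

```text
11.85 [0.5973 0.0227 0.2246] x [ 0.015  0.022 -1.   ] yaw y 58.6 q [-0.1   0.49  1.37  0.02  1.27 -1.13] F [0.2 0.2 0.2] 0.992
[ 3.95 -0.28 -0.36]
```

Emit:
{"api": "move_arm", "payload": {
  "gripper": [8.5,8.5,8.5,8.5,8.5],
  "delta_pos": [
    [0,-0.3,-0.5],
    [2,0,0],
    [2,0,0],
    [0,0,0],
    [0,0,0]
  ],
  "twist": [0,0,0,0,0]
}}

```text
time_s: 12.48
ee_pos: [0.5936, 0.0233, 0.1898]
tool_rot: [0.201, 0.674, -0.182, 0.687]
ft_force: [0.3, 0.0, -0.1]
opening: 0.994
```

Run:
```python
from h import *
show();print(rel([.5934,.0231,.185]))
```

```text
12.475 [0.5936 0.0233 0.1898] x [ 0.025  0.021 -0.999] yaw y 58.6 q [-0.1   0.51  1.44  0.03  1.18 -1.13] F [ 0.3  0.  -0.1] 0.994
[ 0.48 -0.04 -0.02]
```

Emit:
{"api": "move_arm", "payload": {
  "gripper": [8.5,5,5,5,5,5,5],
  "delta_pos": [
    [0.4,0,0],
    [0,0,0],
    [0,0,0],
    [0,0,0],
    [0,0,0],
    [0,0,0],
    [0,0,0]
  ],
  "twist": [0,0,0,0,0,0,0],
  "newtons": 50
}}

```text
time_s: 13.35
ee_pos: [0.5944, 0.023, 0.188]
tool_rot: [0.201, 0.673, -0.181, 0.688]
ft_force: [-0.4, -0.5, 1.2]
opening: 0.641
```

Run:
```python
from h import *
show();print(rel([.5934,.0231,.185]),state()["wrist_torque"])
```

```text
13.35 [0.5944 0.023  0.188 ] x [ 0.028  0.02  -0.999] yaw y 58.7 q [-0.1   0.51  1.44  0.02  1.17 -1.13] F [-0.4 -0.5  1.2] 0.641
[ 0.3  -0.06 -0.1 ] [-0.17745062  0.14263149  0.03645524]
```

Emit:
{"api": "move_arm", "payload": {
  "gripper": [5,5,5,5],
  "delta_pos": [
    [0.3,0,0],
    [0.3,0,0],
    [0.2,0,0],
    [0.1,0,0]
  ],
  "twist": [0,0,0,0]
}}

```text
time_s: 13.85
ee_pos: [0.5946, 0.023, 0.182]
tool_rot: [0.2, 0.672, -0.181, 0.689]
ft_force: [-4.0, -1.0, 8.8]
opening: 0.641
```

Run:
```python
from h import *
show();print(state()["wrist_torque"])
```

```text
13.85 [0.5946 0.023  0.182 ] x [ 0.03   0.019 -0.999] yaw y 58.7 q [-0.1   0.51  1.45  0.02  1.15 -1.13] F [-4.  -1.   8.8] 0.641
[-0.07782451  0.51977517 -0.01605895]
```

Emit:
{"api": "move_arm", "payload": {
  "gripper": [5,5,5],
  "delta_pos": [
    [0.2,0,-0.05],
    [0.15,0,0],
    [0.1,0,0]
  ],
  "twist": [0,0,0]
}}

```text
time_s: 14.22
ee_pos: [0.5946, 0.023, 0.181]
tool_rot: [0.2, 0.671, -0.181, 0.691]
ft_force: [-4.0, -0.5, 9.0]
opening: 0.642
```

Emit:
{"api": "move_arm", "payload": {
  "gripper": [5,5,5,5],
  "delta_pos": [
    [0.25,0,0],
    [0.15,0,0],
    [0.12,0,0],
    [0.12,0,0]
  ],
  "twist": [0,0,-0.08,-0.1]
}}

```text
time_s: 14.72
ee_pos: [0.5953, 0.0234, 0.18]
tool_rot: [0.136, 0.683, -0.118, 0.708]
ft_force: [-2.5, 1.1, 9.8]
opening: 0.64
```

Run:
```python
from h import *
show();print(state()["wrist_torque"])
```

```text
14.725 [0.5953 0.0234 0.18  ] x [ 0.04   0.018 -0.999] yaw y 69.3 q [-0.1   0.51  1.46  0.02  1.13 -1.32] F [-2.5  1.1  9.8] 0.64
[0.03901014 0.39231247 0.02704178]
```

Emit:
{"api": "move_arm", "payload": {
  "gripper": [5,5,5],
  "delta_pos": [
    [0.06,0,0],
    [0.06,0,0],
    [0.06,0,0]
  ],
  "twist": [-0.17,-0.17,-0.17]
}}

```text
time_s: 15.1
ee_pos: [0.5961, 0.0244, 0.1819]
tool_rot: [-0.053, 0.688, 0.064, 0.721]
ft_force: [-4.3, 1.7, 7.7]
opening: 0.637
```

Run:
```python
from h import *
show();print(state()["wrist_torque"])
```

```text
15.1 [0.5961 0.0244 0.1819] x [ 0.045  0.02  -0.999] yaw y 99.4 q [-0.1   0.51  1.46  0.03  1.13 -1.85] F [-4.3  1.7  7.7] 0.637
[ 0.13672077  0.83971341 -0.12260018]
```

Emit:
{"api": "move_arm", "payload": {
  "gripper": [5,5,5],
  "delta_pos": [
    [0.25,-0.05,-0.1],
    [0.15,-0.05,-0.05],
    [0.15,0,0]
  ],
  "twist": [0,0,-0.17]
}}

```text
time_s: 15.48
ee_pos: [0.5962, 0.0248, 0.1805]
tool_rot: [-0.115, 0.677, 0.124, 0.716]
ft_force: [-5.2, 1.1, 8.8]
opening: 0.646
```

Run:
```python
from h import *
show();print(state()["wrist_torque"])
```

```text
15.475 [0.5962 0.0248 0.1805] x [ 0.051  0.022 -0.998] yaw y 109.5 q [-0.1   0.51  1.47  0.03  1.12 -2.02] F [-5.2  1.1  8.8] 0.646
[ 0.20978832  0.76312294 -0.05195585]
```

Emit:
{"api": "move_arm", "payload": {
  "gripper": [5,5],
  "delta_pos": [
    [0.14,0,-0.05],
    [0.14,0,-0.05]
  ],
  "twist": [-0.18,-0.18]
}}

```text
time_s: 15.72
ee_pos: [0.5957, 0.0255, 0.1801]
tool_rot: [-0.246, 0.642, 0.248, 0.683]
ft_force: [-2.1, 2.1, 9.2]
opening: 0.643
```

Run:
```python
from h import *
show();print(state()["wrist_torque"])
```

```text
15.725 [0.5957 0.0255 0.1801] x [ 0.054  0.023 -0.998] yaw y 130.8 q [-0.1   0.5   1.47  0.03  1.12 -2.4 ] F [-2.1  2.1  9.2] 0.643
[ 0.22233009  0.43089486 -0.05474147]
```

Emit:
{"api": "move_arm", "payload": {
  "gripper": [5,5],
  "delta_pos": [
    [0.12,-0.05,-0.1],
    [0.12,0,-0.05]
  ],
  "twist": [-0.18,-0.18]
}}

```text
time_s: 15.98
ee_pos: [0.5952, 0.0257, 0.1801]
tool_rot: [-0.367, 0.584, 0.362, 0.627]
ft_force: [-5.1, 3.0, 9.5]
opening: 0.641
```

Run:
```python
from h import *
show();print(state()["wrist_torque"])
```

```text
15.975 [0.5952 0.0257 0.1801] x [ 0.057  0.026 -0.998] yaw y 152.1 q [-0.1   0.5   1.48  0.03  1.11 -2.77] F [-5.1  3.   9.5] 0.641
[ 0.34587936  0.69735629 -0.03602742]
```

Emit:
{"api": "move_arm", "payload": {
  "gripper": [5,5,5],
  "delta_pos": [
    [-0.5,-0.05,0],
    [-0.8,-0.04,0.03],
    [-0.3,0,0]
  ],
  "twist": [0,0,0]
}}

```text
time_s: 16.35
ee_pos: [0.5946, 0.0254, 0.1964]
tool_rot: [-0.367, 0.584, 0.363, 0.626]
ft_force: [-0.4, 0.4, -0.8]
opening: 0.645
```

Run:
```python
from h import *
show();print(state()["wrist_torque"])
g=grab_frame("wrist")
a=grab_frame("scene")[90:230,240:400]
cv2.imwrite("pics/w6.png",np.hstack([cv2.resize(g,(400,300)),cv2.resize(a,(343,300))]))
```

```text
16.35 [0.5946 0.0254 0.1964] x [ 0.055  0.026 -0.998] yaw y 152.2 q [-0.1   0.49  1.45  0.03  1.15 -2.77] F [-0.4  0.4 -0.8] 0.645
[-0.04703926  0.05160731 -0.00530774]
```

View pics/w6.png

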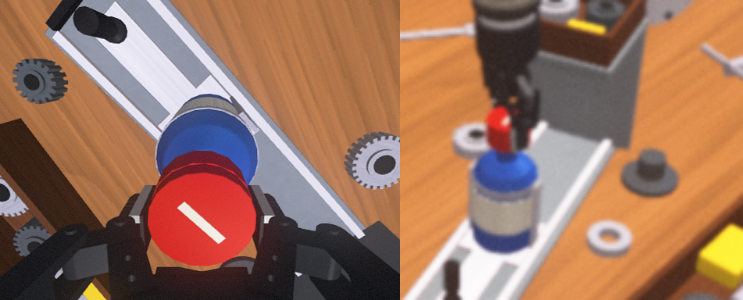

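Emit:
{"api": "move_arm", "payload": {
  "gripper": [5,5,5,5,5,5,5],
  "delta_pos": [
    [-1.5,-0.06,0.08],
    [-1.5,-0.06,0.08],
    [-1.5,-0.06,0.08],
    [-1.5,-0.06,0.08],
    [-1,-0.04,0.05],
    [0,0,0],
    [0,0,0]
  ],
  "twist": [0,0,0,0,0,0,0]
}}

```text
time_s: 17.32
ee_pos: [0.5963, 0.0256, 0.2732]
tool_rot: [-0.368, 0.582, 0.362, 0.628]
ft_force: [-0.7, 0.2, -1.3]
opening: 0.641
```

Run:
```python
from h import *
show();print(state()["wrist_torque"])
g=grab_frame("wrist")
f=grab_frame("scene");a=f[70:220,240:360]
cv2.imwrite("pics/w7.png",cv2.resize(a,None,fx=4,fy=4,interpolation=2))
m=((f[...,2]>110)&(f[...,1]<60)&(f[...,0]<60)).astype(np.uint8)[100:180,260:340]
ys,xs=np.nonzero(m);print(xs.min()+260,xs.max()+260,ys.min()+100,ys.max()+100)
p=state()["ee_pos"];print(proj("scene",p),proj("scene",p+[0,0,.016]),proj("scene",p-[0,0,.016]))
```

```text
17.325 [0.5963 0.0256 0.2732] x [ 0.06   0.026 -0.998] yaw y 152.1 q [-0.1   0.43  1.33  0.03  1.33 -2.76] F [-0.7  0.2 -1.3] 0.641
[-0.02090978  0.08782784 -0.0511842 ]
282 293 115 135
[291.67869374 124.54243315] [291.91206814 119.1542822 ] [291.44940803 129.83618405]
```

View pics/w7.png

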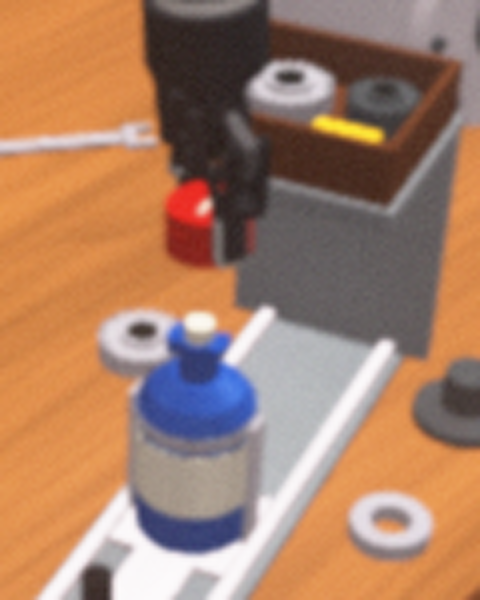

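Emit:
{"api": "move_arm", "payload": {
  "gripper": [5,5,5,5,5],
  "delta_pos": [
    [0.5,0.1,-0.3],
    [0,0,0],
    [0,0,0],
    [0,0,0],
    [0,0,0]
  ],
  "twist": [0,0,0,0,0]
}}

```text
time_s: 18.05
ee_pos: [0.5937, 0.0233, 0.2661]
tool_rot: [-0.368, 0.583, 0.362, 0.627]
ft_force: [0.0, 0.2, -1.5]
opening: 0.64
```

Run:
```python
from h import *
show();print(state()["qd"].round(3))
f=grab_frame("top");g=grab_frame("wrist")
k=proj("top",np.array([.633,-.1216,.09]));print("knob pred top",k)
w=proj("wrist",np.array([.633,-.1216,.09]));print("wrist pred",w)
a=cv2.resize(f[125:260,80:300],(490,300));cv2.imwrite("pics/w8.png",np.vstack([np.hstack([a,np.zeros((300,310,3),np.uint8)]),np.hstack([cv2.resize(g,(400,300)),cv2.resize(cv2.imread("pics/top0.png")[125:260,80:300],(400,245+55))])]))
```

```text
18.05 [0.5937 0.0233 0.2661] x [ 0.057  0.026 -0.998] yaw y 152.1 q [-0.11  0.43  1.35  0.03  1.31 -2.77] F [ 0.   0.2 -1.5] 0.64
[-0.     0.001  0.    -0.001 -0.001  0.001]
knob pred top [262.02566401 178.03669057]
wrist pred [147.84042064  42.84840145]
```

View pics/w8.png

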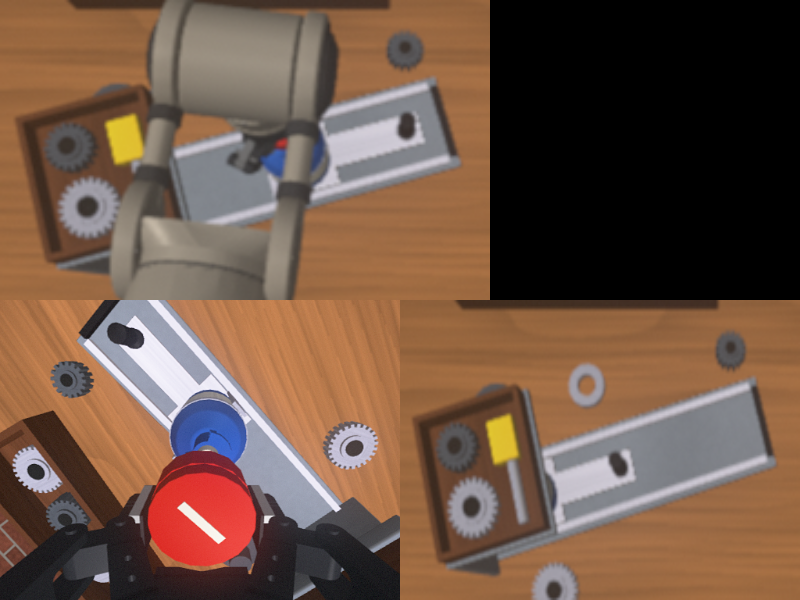

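```bash
python3 -c "from plant import *;print(sign_off())"
```

```text
the job is handed in; nothing more can be done
None
```

The job is done and handed in at about 18 s, with the cap off and held above the bottle. No verdict was reported.

**Carriage:** I pulled it out by the knob about 190 mm, until it met the end stop (about 17 N). In the last top and wrist pictures the knob is where it was left at the stop, to within about 2 mm, so the carriage stayed fully out.

**Cap:** I pushed it 6 to 8 mm down at about 8 to 10 N and turned it about 93° anticlockwise. The twisting moment stayed near zero, and the white bar showed no slip in the grip. The cap then came off with only about its own weight on the wrist.

**Final pose:** The arm is still and gripping the cap, with the cap's centre about 8.3 cm above the mouth and its rim about 6.7 cm above.

**What was less than ideal:**
- **Tilt:** the tool axis ended about 3.6° off vertical because of drift between moves. The cap looks upright in the scene view, but it could be tilted by up to about 4°.
- **Push depth:** partway through the twist the push eased to about 6.1 mm, close to the 6 mm minimum, so I pressed it back down before going on.
- **Loose parts:** nothing touched them, and those in view look unmoved. The arm hid some of them in the last top picture.

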